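Check the slide lock of the lathe drive chassis

ROBOT

A 6-joint arm with a two-finger parallel gripper is mounted at the origin on the work surface. World frame = base frame: x ahead of the robot, y to its left, z up, the work surface at z = 0. Lengths are in m, angles in rad, forces in N, time in s.
With the tool pointing down it reaches from about 0.275 to 0.975 m from the base axis. Payload 8.4 kg.
Tool frame: the origin (TCP) lies at the very end of the fingers, on their centre line; the grasp point (between the pads) lies env.pinch_z behind it (env.pinch_z is the distance from the TCP to the grasp point, in m); z points along the fingers, y is the direction in which the jaws open and shut (so a half turn about z gives the same grasp; the last joint's range is limited). The gripper opens to 92 mm and grips with 3 to 60 N. Pads are 20 mm wide; open, the fingers measure 128 mm over their backs; the gripper's body (75 mm by 189 mm) begins 69 mm behind the grasp point.
Start: joints at [1.258, 0.353, 1.633, -0, 1.155, -0.002], TCP at [0.191, 0.595, 0.215] pointing down, gripper open.
Joint ranges: [-2.63, 2.63], [-0.92, 2.1], [0.06, 2.66], [-1.3, 4.44], [0, 2.69], [-3.02, 3.02]. Speed limits (rad/s): [2.22, 2.22, 2.79, 3.14, 3.14, 3.14].

INTERFACE

Orientations are given as a rotation vector (axis times angle).
In Python, from rig import env gives the robot as it stands.
- The arm moves only by the shell command python3 -m inch 'ROWS' [FORCE]. ROWS is text: rows parted by semicolons, each of 7 numbers parted by spaces: the turn, a rotation vector about the tool's x, y, z in rad, then the shift along the tool's x, y, z in m, then the finger opening in m, from 0 to 0.0919. In form: wx wy wz x y z fingers; .... A call has 1 to 12 rows; each row is the pose to reach, as a shift and turn from the pose commanded when the call began, along the tool's axes at that moment; what a row does not reach only later rows make up. A row lasts 1/8 s, in which the tool goes at most 62.5 mm and 10.7 degrees, less where a joint would pass 70% of its speed; a pose out of reach is approached as far as the arm can. A call with a gripper value outside its range is refused whole. The fingers move at their own pace and stop on an object; FORCE is the grip in N (left out, the last holds). Time passes only in rows, so rows that repeat a pose let the fingers close. It gives the time, the measured TCP pose, the force and the opening at its end, in the units of the state.
- env.sense(): the state, without advancing time (a new reading comes with each control period).
- env.camera(name): name is "scene" or "top" or "wrist"; returns a dict with "image" (400x640x3 uint8, red, green, blue), "fx", "fy", "cx", "cy" (pixels), "k1" (the pictures are not rectified: a ray, as slopes to the right and down, at radius r is drawn at 1 + k1 r^2 times it, then the intrinsics apply), "view" (4x4, takes a point from world to camera coordinates). Camera axes: x right, y up, looking along -z (the intrinsics and any distortion apply to the point x, -y, -z); pixel columns grow to the right and rows downward; lengths in m; the calibration is good to about 2 mm. A picture is of the moment at which its call begins. There is no depth.
- env.finish_job(): hands the job in, once; it reports no verdict.
Trained networks look in the newest picture that a camera, given by its name, has taken for a name from the list of things; names that differ only in an ending like _2 or _b are one class to them, and where a whole thing is asked for, a point or a joint stands for the part that bears it (a point fixed in the world has none). Each returns a list of dicts, best first, with "score" (0 to 1); they miss things now and then, are a little off and sometimes report something else, mostly with a low value. They report only what shows in the picture. A call takes as long as a camera call.
- env.search_frame(camera, name): "rect" ([left, top, right, bottom] in pixels, round what is visible of it).
- env.cut_out(camera, name): "mask" (400x640 bool, what is visible of it) and "rect" ([left, top, right, bottom] in pixels, round what is visible of it).
The state is a dict: "t": time; "joint_positions": joint angles; "qvel": joint speeds; "tau": joint torques, N m; "position": TCP position; "eef_rot": TCP orientation; "contact_force": force on the tool from outside, world axes, zero at the start; "torque": the same for the moment, N m; "finger_gap": finger opening in m.
Only numpy, scipy, OpenCV 4.12 (cv2) and the standard library are available. Lean on these libraries where they do the work, as an engineer would, in place of code of your own. Each camera call takes 0.05 s, during which the arm holds its last target.

TASK

Check the slides of the lathe's drive chassis, the one with the bar handle: pull it out until it locks and stays out by itself when you let go, then press the release tab on its top so that it runs back fully home. Leave the knobbed drawer of the case beside it shut.

Things in the scene. Friction and masses are not known exactly. Their poses are not given: they have to be found in the camera images.
- chassis (a joint): How far the drive chassis is out of its grey steel case (200 x 190 x 120 mm, fixed), m: 0 home, 0.100 locked, 0.115 end stop. A damped spring draws it home (7 N, 0.15 m/s); pulling at 0.1 m/s takes 13 N. Let go anywhere from 0.103 to 0.115 it settles on the lock at 0.100; let go sooner it runs home. Its aluminium head, 50 deep, 180 wide, top at 95 mm, stands before the case when home.
- chassis_handle (a point): Middle of the chassis's steel bar handle, a level round bar 12 mm thick, 100 mm long (this frame's y), 82 mm above the bench, 45 mm in front of the head's panel (39 mm free gap) and 95 mm in front of the case when home. x points level into the case: pull along -x; z is up. Can be pinched from above, one finger in the gap, with head and case clear of the gripper's body.
- release_top (a point): Top centre of the release, a steel tab 28 x 34 mm (x, y), 16 mm proud of the head's top, 111 mm above the bench, 70 mm behind the bar and 60 mm to its +y side; moves with the chassis. Sprung: goes straight down 9 mm, 1.5 N at first, 4 N fully down, and comes up when let go. Pressed 6 mm or more it frees the locked chassis, which runs home under the finger or as the finger lifts: lift straight up.
- toolcase_drawer0 (a joint): How far the drawer with one round black knob is open, m (0 = shut), in the other grey case, 200 x 150 x 120 mm high, that stands to the left or right of the drive case with a small steel chuck on its top. Leave it shut.

How it is judged:
By the outcome, as a careful person would: the job done as asked, in the order asked, and still so for the second after the job is handed in, with the robot touching nothing.
It also fails if it takes over 42 s, if anything falls off the work surface, if the arm or the gripper's body presses on something with over 40 N, if the wrist force passes 120 N, or if a joint passes its speed limit or range.

## Working session

There is one attempt and no reset: what is moved stays moved. The work goes in short steps, Python scripts to look and compute and a shell command to move; the robot and the scene stay as the last step left them, time stands still between calls to the robot, and variables do not carry over. Pictures are saved under pics/ and viewed, and the job is handed in when it is done.

```bash
ls; mkdir -p pics
python3 - <<'E'
from rig import env
import cv2,numpy as np
s=env.sense();print(s['t'],s['position'],s['eef_rot'],env.pinch_z,s['finger_gap'],s['contact_force'])
for c in ['scene','top','wrist']:
    r=env.camera(c);cv2.imwrite(f'pics/{c}0.png',r['image'][:,:,::-1])
    print(c,r['fx'],r['fy'],r['cx'],r['cy'],r['k1'],np.round(r['view'],3).tolist())
    for n in ['chassis','chassis_handle','release_top','toolcase_drawer0']:
        print(n,[(np.round(d['rect']),round(d['score'],2)) for d in env.search_frame(c,n)][:3])
E
```

```text
pics
0.0 [0.1909873  0.59456614 0.21385987] [-4.86217388e-01 -3.10351907e+00  2.22245898e-03] 0.0187 0.0916764128281325 [-1.54540867  0.19657777 -0.07956829]
scene 460.3743003926775 460.3743003926775 323.56090238622494 202.87269132673003 -0.020436647220679123 [[-0.146, 0.989, 0.006, 0.109], [-0.708, -0.108, 0.697, 0.35], [0.691, 0.098, 0.717, -1.311], [0.0, 0.0, 0.0, 1.0]]
chassis [(array([206., 184., 307., 241.]), 0.58)]
chassis_handle [(array([204., 188., 309., 245.]), 0.77)]
release_top [(array([277., 204., 297., 218.]), 0.83)]
toolcase_drawer0 [(array([383., 241., 484., 268.]), 0.66), (array([277., 204., 296., 219.]), 0.28)]
top 494.7750056178063 494.7750056178063 322.52019014336645 206.28575577285648 -0.09345508672773511 [[0.017, -0.999, 0.029, -0.023], [0.998, 0.019, 0.055, -0.606], [-0.055, 0.028, 0.998, -0.904], [0.0, 0.0, 0.0, 1.0]]
chassis [(array([348., 171., 452., 234.]), 0.82)]
chassis_handle [(array([349., 171., 453., 237.]), 0.89)]
release_top [(array([358., 177., 376., 197.]), 0.61)]
toolcase_drawer0 [(array([174., 132., 264., 176.]), 0.59)]
wrist 310.2791852621314 310.2791852621314 320.31799862340847 199.58097795818327 -0.045182774930364905 [[0.306, 0.952, -0.001, -0.624], [-0.919, 0.295, -0.261, 0.03], [-0.249, 0.081, 0.965, -0.391], [0.0, 0.0, 0.0, 1.0]]
chassis []
chassis_handle []
release_top []
toolcase_drawer0 []
```

View pics/scene0.png

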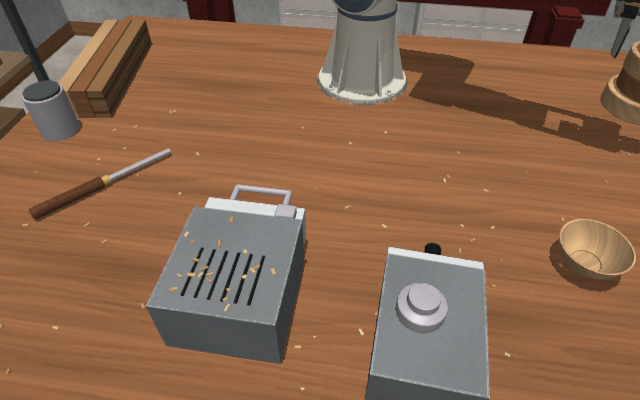

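View pics/top0.png

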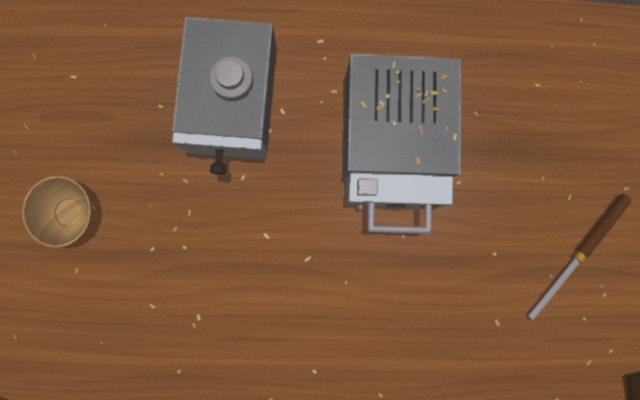

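The scene view shows the bar handle near (262,189) and the tab near (286,211). In the top view the bar runs from (368,229) to (431,230), the tab is at (368,187), and the knobbed case is on the left.

```bash
cat > h.py <<'E'
import numpy as np,cv2
from rig import env
def ray(r,u,v):
    xd=(u-r['cx'])/r['fx'];yd=(v-r['cy'])/r['fy'];x,y=xd,yd
    for _ in range(20):
        k=1+r['k1']*(x*x+y*y);x,y=xd/k,yd/k
    V=np.array(r['view']);R=V[:3,:3];o=-R.T@V[:3,3]
    return o,R.T@np.array([x,-y,-1.])
def plane(r,u,v,z):
    o,d=ray(r,u,v);return o+d*(z-o[2])/d[2]
def proj(r,p):
    V=np.array(r['view']);c=V[:3,:3]@p+V[:3,3];x,y=c[0]/-c[2],-c[1]/-c[2]
    k=1+r['k1']*(x*x+y*y);return x*k*r['fx']+r['cx'],y*k*r['fy']+r['cy']
E
python3 - <<'E'
from h import *
im=cv2.imread('pics/top0.png')[160:245,335:465];cv2.imwrite('pics/topz.png',cv2.resize(im,None,fx=6,fy=6,interpolation=cv2.INTER_CUBIC))
im=cv2.imread('pics/scene0.png')[175:250,190:320];cv2.imwrite('pics/scz.png',cv2.resize(im,None,fx=6,fy=6,interpolation=cv2.INTER_CUBIC))
E
```

```text
(no output)
```

View pics/topz.png

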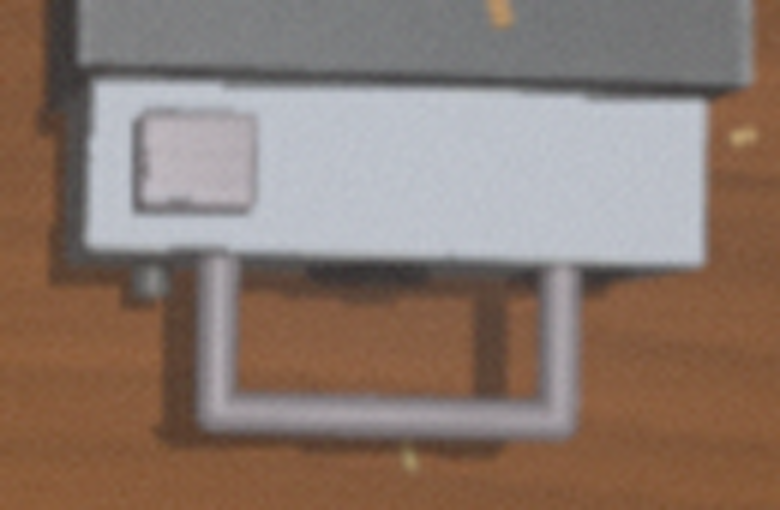

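View pics/scz.png

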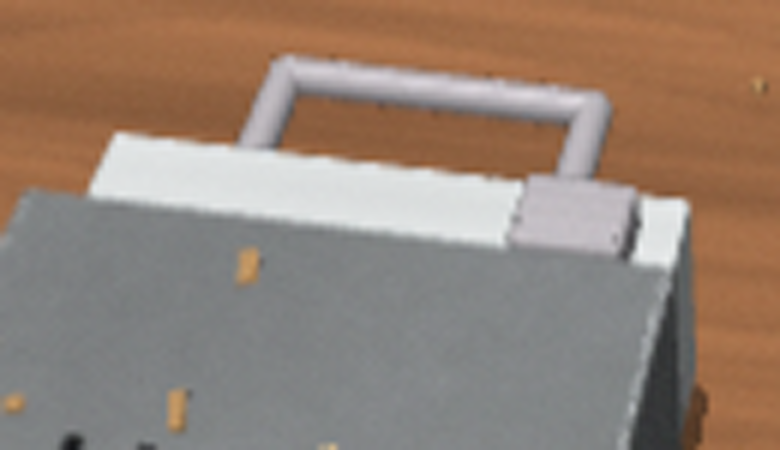

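Run:
```python
from h import *
s=env.sense()
T=env.camera('top');S=env.camera('scene')
t=lambda u,v,z:plane(T,335+u/6-.4,160+v/6-.4,z)
c=lambda u,v,z:plane(S,190+u/6-.4,175+v/6-.4,z)
print('bar',t(388,416,.082),c(444,86,.082))
print('barends',t(218,413,.082),t(560,420,.082),c(288,70,.082),c(600,105,.082))
print('tab',t(196,160,.111),c(575,216,.111))
a,b=t(85,247,.095),t(705,268,.095);print('head',a,b)
for n,(a,b) in dict(bart=(t(218,413,.082),t(560,420,.082)),bars=(c(600,105,.082),c(288,70,.082)),head=(a,b)).items():
    d=a-b;print(n,np.linalg.norm(d),'yaw of y axis deg',np.degrees(np.arctan2(-d[0],d[1])))
# case edge rear & front from top
a,b=plane(T,350,55.5,.12),plane(T,461,60,.12);d=a-b;print('rear',a,b,np.degrees(np.arctan2(-d[0],d[1])))
from scipy.spatial.transform import Rotation as R
print(R.from_rotvec(s['eef_rot']).as_matrix().round(3))
```

```text
bar [ 0.56577729 -0.14433741  0.082     ] [ 0.55948661 -0.14414661  0.082     ]
barends [ 0.56581946 -0.09484999  0.082     ] [ 0.5654304  -0.19482899  0.082     ] [ 0.55986464 -0.19529251  0.082     ] [ 0.56044234 -0.09332555  0.082     ]
tab [ 0.63613461 -0.08412743  0.111     ] [ 0.63545473 -0.08427698  0.111     ]
head [ 0.61219516 -0.05461163  0.095     ] [ 0.60966281 -0.23379506  0.095     ]
bart 0.09997976239733658 yaw of y axis deg -0.22296129363812692
bars 0.10196860291786522 yaw of y axis deg -0.32461070024941446
head 0.17920132914185224 yaw of y axis deg -0.809690835152892
rear [ 0.85791047 -0.05148504  0.12      ] [ 0.85722561 -0.24330689  0.12      ] -0.2045595037052197
[[-0.952  0.306  0.   ]
 [ 0.306  0.952 -0.   ]
 [-0.    -0.    -1.   ]]
```

```bash
python3 -m inch '0 0 0.2 -0.06 -0.06 0 0.033; 0 0 0.4 -0.12 -0.12 0 0.033; 0 0 0.55 -0.18 -0.18 0 0.033; 0 0 0.7 -0.23 -0.23 0 0.033; 0 0 0.85 -0.28 -0.28 0 0.033; 0 0 1.0 -0.33 -0.33 0 0.033; 0 0 1.1 -0.38 -0.38 0 0.033; 0 0 1.2 -0.43 -0.43 0 0.033; 0 0 1.267 -0.47 -0.47 0 0.033; 0 0 1.267 -0.51 -0.51 0.02 0.033; 0 0 1.267 -0.55 -0.555 0.04 0.033; 0 0 1.267 -0.582 -0.589 0.05 0.033'
```

```text
t: 2.35
position: [0.5308, -0.0727, 0.1815]
eef_rot: [2.229, 2.213, 0.001]
contact_force: [1.3, 1.4, 0.6]
finger_gap: 0.033
```

```bash
python3 -m inch '0 0 0 0 0 0 0.033; 0 0 0 0 0 0 0.033; 0 0 0 0 0 0 0.033'
python3 - <<'E'
from h import *
from scipy.spatial.transform import Rotation as R
s=env.sense();print(s['position'],R.from_rotvec(s['eef_rot']).as_matrix().round(4).tolist(),s['contact_force'])
E
```

```text
t: 2.72
position: [0.5295, -0.0695, 0.1818]
eef_rot: [2.228, 2.215, 0.0]
contact_force: [0.2, 0.2, 0.8]
finger_gap: 0.033
[ 0.52953516 -0.06948045  0.18180635] [[0.0057, 1.0, 0.0002], [1.0, -0.0057, 0.0002], [0.0002, 0.0002, -1.0]] [0.18078811 0.19820139 0.81406484]
```

```bash
python3 -m inch '0 0 0 -0.05 0.024 0.02 0.033; 0 0 0 -0.0743 0.0359 0.042 0.033; 0 0 0 -0.0743 0.0359 0.042 0.033; 0 0 0 -0.0743 0.0359 0.042 0.033'
python3 - <<'E'
from h import *
s=env.sense()
for c in ['wrist','scene','top']:
    r=env.camera(c);cv2.imwrite(f'pics/{c}1.png',r['image'][:,:,::-1])
    if c=='wrist': print(env.search_frame(c,'chassis_handle'))
    # projected expected bar ends, TCP
    print(c,[np.round(proj(r,np.array(p)),1).tolist() for p in [(.565,-.094,.082),(.565,-.194,.082),s['position']]])
E
```

```text
t: 3.22
position: [0.565, -0.1438, 0.1401]
eef_rot: [-2.228, -2.215, -0.0]
contact_force: [-0.2, 0.5, 0.7]
finger_gap: 0.0328
[{'rect': [313.3, 90.5, 465.7, 279.5], 'score': 0.62}]
wrist [[320.0, 148.2], [320.7, 271.7], [320.3, 242.8]]
scene [[288.8, 193.7], [237.5, 188.2], [260.3, 168.0]]
top [[370.4, 228.9], [427.5, 229.8], [405.5, 229.1]]
```

View pics/wrist1.png

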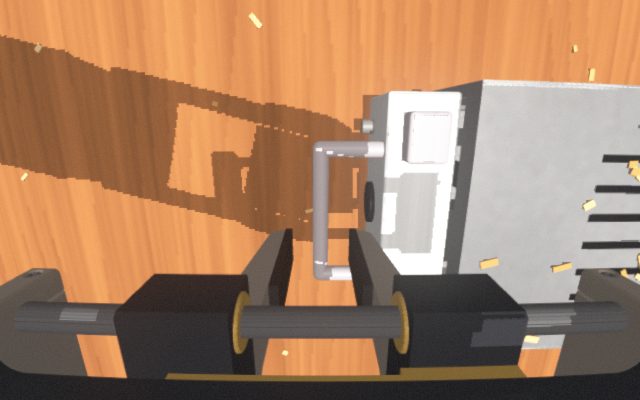

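View pics/scene1.png

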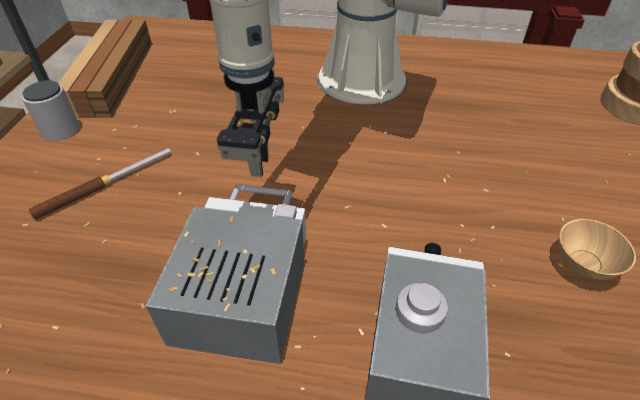

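The wrist view shows the bar at u≈321, centred between the finger tips (293 and 350), which agrees with the projection. I'll go down and grip.

```bash
python3 -m inch '0 0 0 0 0 0.03 0.033; 0 0 0 0 0 0.055 0.033; 0 0 0 0 0 0.077 0.033; 0 0 0 0 0 0.077 0.033; 0 0 0 0 0 0.077 0.004; 0 0 0 0 0 0.077 0.004; 0 0 0 0 0 0.077 0.004; 0 0 0 0 0 0.077 0.004' 30
```

```text
t: 4.42
position: [0.5649, -0.1452, 0.0635]
eef_rot: [-2.229, -2.214, 0.001]
contact_force: [-4.0, 0.5, 5.7]
finger_gap: 0.0113
```

```bash
python3 -m inch '0 0 0 0 -0.01 0 0.004; 0 0 0 0 -0.022 0 0.004; 0 0 0 0 -0.034 0 0.004; 0 0 0 0 -0.046 0 0.004; 0 0 0 0 -0.058 0 0.004; 0 0 0 0 -0.07 0 0.004; 0 0 0 0 -0.082 0 0.004; 0 0 0 0 -0.094 0 0.004; 0 0 0 0 -0.104 0 0.004; 0 0 0 0 -0.11 0 0.004; 0 0 0 0 -0.11 0 0.004; 0 0 0 0 -0.11 0 0.004'
python3 - <<'E'
from h import *
r=env.camera('top');cv2.imwrite('pics/top2.png',r['image'][:,:,::-1]);print(env.sense()['position'],env.search_frame('top','release_top'))
E
```

```text
t: 5.92
position: [0.4575, -0.1442, 0.0635]
eef_rot: [2.228, 2.21, 0.005]
contact_force: [6.6, 5.6, -1.5]
finger_gap: 0.011
[ 0.45759412 -0.14425819  0.06354078] [{'rect': [354.8, 174.2, 375.1, 257.3], 'score': 0.71}, {'rect': [172.9, 134.7, 265.3, 173.9], 'score': 0.49}]
```

View pics/top2.png

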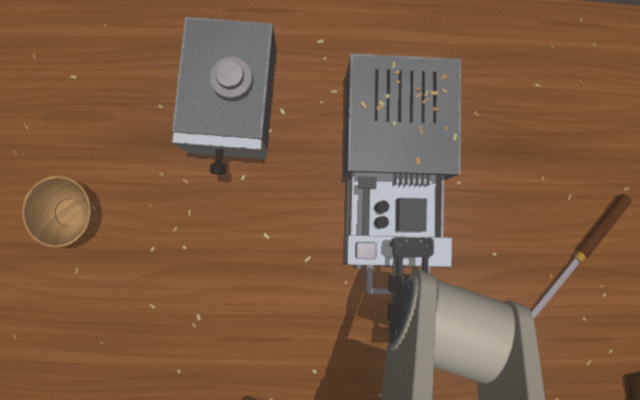

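The chassis is about 107 mm out and the tab has moved to (366,250). Releasing now.

```bash
python3 -m inch '0 0 0 0 0 0 0.035; 0 0 0 0 0 0 0.035; 0 0 0 0 0.003 0 0.035; 0 0 0 0 0.003 0 0.035; 0 0 0 0 0.003 -0.02 0.035; 0 0 0 0 0.003 -0.05 0.035; 0 0 0 0 0.003 -0.09 0.035; 0 0 0 0 0.003 -0.09 0.035'
python3 - <<'E'
from h import *
for c in ['wrist','top']:
    r=env.camera(c);cv2.imwrite(f'pics/{c}3.png',r['image'][:,:,::-1])
    d=env.search_frame(c,'release_top')
    for e in d[:2]:
        b=e['rect'];print(c,np.round(b),e['score'],plane(r,(b[0]+b[2])/2,(b[1]+b[3])/2,.111))
    print('pred tab',proj(r,np.array([.536,-.084,.111])))
E
```

```text
t: 7.02
position: [0.46, -0.1451, 0.1551]
eef_rot: [2.226, 2.21, 0.004]
contact_force: [0.1, -0.2, 0.8]
finger_gap: 0.0352
wrist [401. 106. 602. 156.] 0.83 [ 0.58568576 -0.08275001  0.111     ]
pred tab (np.float64(430.64876415409395), np.float64(133.02137691045795))
top [355. 170. 378. 254.] 0.66 [ 0.59283429 -0.08286346  0.111     ]
pred tab (np.float64(366.42407282409425), np.float64(246.01486917110074))
```

View pics/wrist3.png

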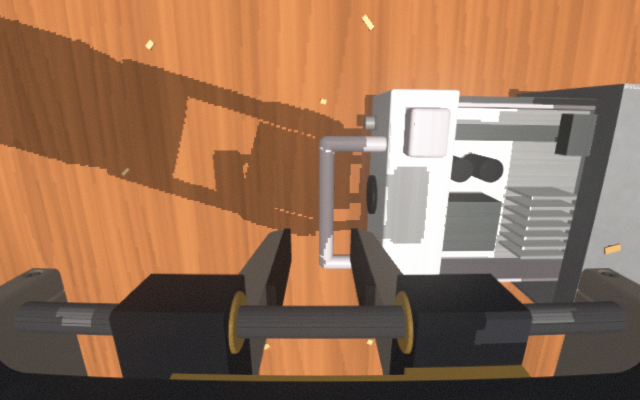

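View pics/top3.png

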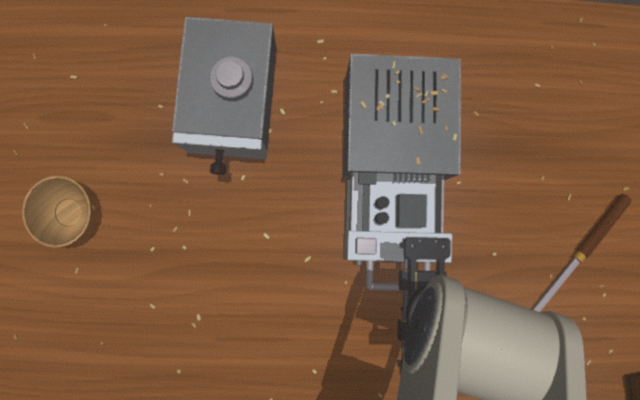

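The chassis holds by itself at the lock: in the top view the tab is at (366,246), as predicted for 0.100. In the wrist view the tab is at (427,132). I'll close the fingers, move over the tab and come down near it.

```bash
python3 -m inch '0 0 0 0.02 0.025 0 0; 0 0 0 0.05 0.06 0 0; 0 0 0 0.0614 0.075 0 0; 0 0 0 0.0614 0.075 0.01 0; 0 0 0 0.0614 0.075 0.03 0; 0 0 0 0.0614 0.075 0.03 0; 0 0 0 0.0614 0.075 0.03 0' 30
python3 - <<'E'
from h import *
for c in ['wrist','scene']:
    r=env.camera(c);cv2.imwrite(f'pics/{c}4.png',r['image'][:,:,::-1])
E
```

```text
t: 8.1
position: [0.533, -0.0841, 0.1225]
eef_rot: [-2.23, -2.213, 0.001]
contact_force: [0.3, -1.1, -0.7]
finger_gap: 0.0002
```

View pics/wrist4.png

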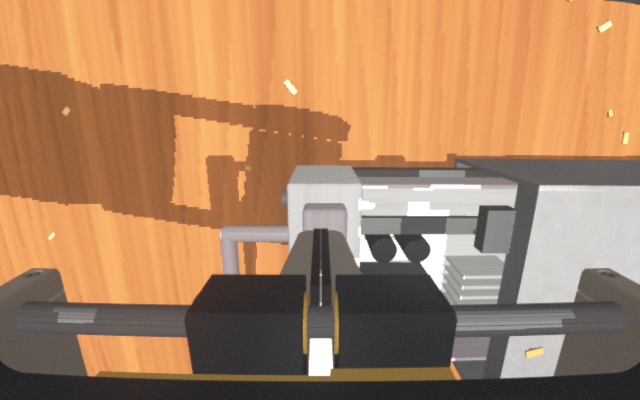

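View pics/scene4.png

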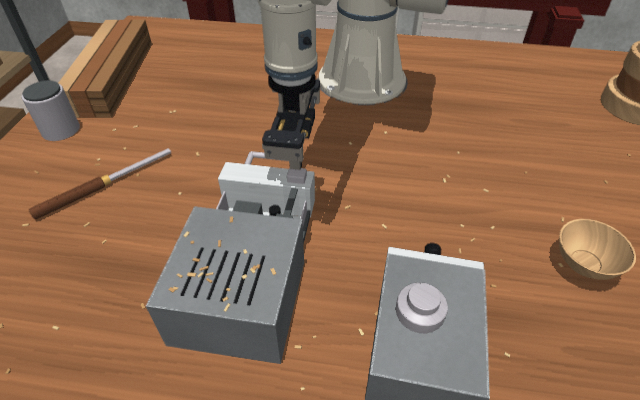

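The tab (u 303–348) sits under the finger tips (u≈320). Pressing.

```bash
python3 -m inch '0 0 0 0 0.002 0.008 0; 0 0 0 0 0.002 0.013 0; 0 0 0 0 0.002 0.017 0; 0 0 0 0 0.002 0.0195 0; 0 0 0 0 0.002 0.0195 0'
python3 - <<'E'
from h import *
r=env.camera('scene');cv2.imwrite('pics/scene5.png',r['image'][:,:,::-1])
E
```

```text
t: 8.82
position: [0.536, -0.0836, 0.103]
eef_rot: [2.229, 2.213, 0.0]
contact_force: [0.2, 0.2, -0.3]
finger_gap: 0.0007
```

View pics/scene5.png

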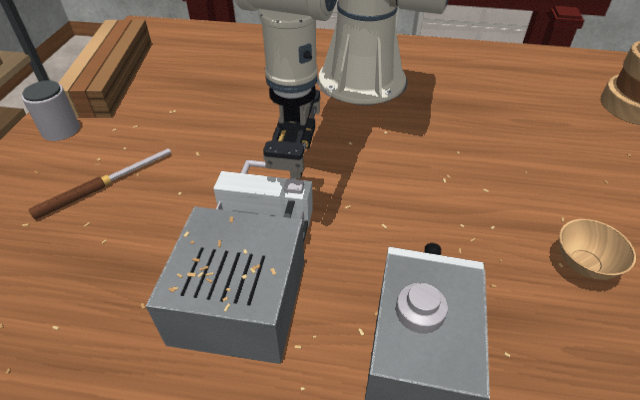

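The chassis is already running home. I'll lift straight up.

```bash
python3 -m inch '0 0 0 0 0 0 0; 0 0 0 0 0 -0.02 0; 0 0 0 0 0 -0.05 0; 0 0 0 0 0 -0.1 0; 0 0 0 0 0 -0.12 0; 0 0 0 0 0 -0.12 0; 0 0 0 0 -0.05 -0.12 0; 0 0 0 0 -0.11 -0.12 0; 0 0 0 0 -0.16 -0.12 0; 0 0 0 0 -0.16 -0.12 0'
python3 - <<'E'
from h import *
for c in ['scene','top']:
    r=env.camera(c);cv2.imwrite(f'pics/{c}6.png',r['image'][:,:,::-1])
    print(c,[(np.round(d['rect'],1),round(d['score'],2)) for n in ['release_top','chassis_handle','toolcase_drawer0'] for d in env.search_frame(c,n)[:1]])
    a=cv2.imread(f'pics/{c}0.png').astype(int);b=cv2.imread(f'pics/{c}6.png').astype(int)
    bx={'scene':(slice(180,250),slice(195,320)),'top':(slice(160,245),slice(340,465))}[c]
    tm=cv2.matchTemplate(b.astype(np.uint8),a.astype(np.uint8)[bx],cv2.TM_CCOEFF_NORMED);print(cv2.minMaxLoc(tm),bx)
E
```

```text
t: 10.12
position: [0.3716, -0.0819, 0.2213]
eef_rot: [-2.228, -2.211, 0.003]
contact_force: [1.0, -0.0, 0.1]
finger_gap: 0.0005
scene [(array([277.7, 202.6, 295. , 216.6]), 0.68), (array([205.3, 186.9, 306.1, 230.9]), 0.74), (array([384.2, 243.2, 483.2, 267.7]), 0.56)]
(-0.4493923783302307, 0.9927204847335815, (176, 59), (195, 180)) (slice(180, 250, None), slice(195, 320, None))
top [(array([354.3, 178. , 375. , 197.2]), 0.74), (array([346.6, 172.8, 454.4, 237.1]), 0.93), (array([173.2, 132. , 265.1, 172.8]), 0.58)]
(-0.41959887742996216, 0.9982972741127014, (461, 123), (340, 160)) (slice(160, 245, None), slice(340, 465, None))
```

View pics/scene6.png

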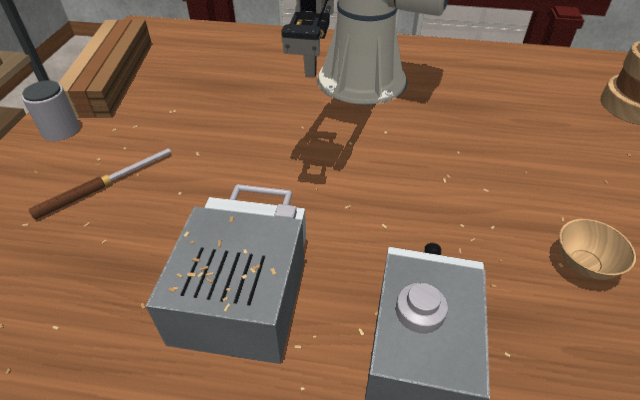

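View pics/top6.png

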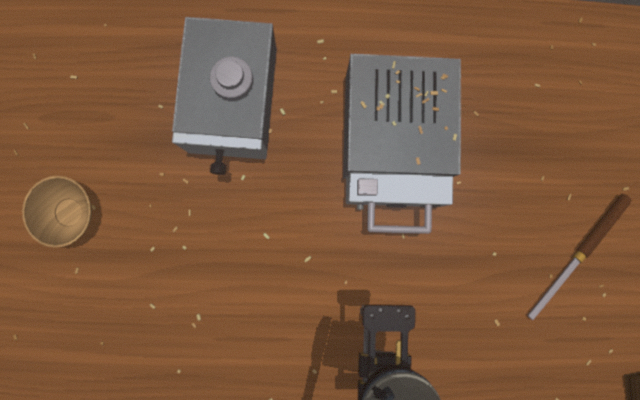

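Both views match the starting pictures with no pixel shift: the bar is at (399,230) and the tab at (368,187). The knobbed drawer is unmoved and the arm is clear.

```bash
python3 -c "
from rig import env
env.finish_job()"
```

```text
the job is handed in; nothing more can be done
```

The slide check is done and handed in at about 10 s. The drive chassis locked out by itself, then ran fully home when I pressed the release tab.

- **Pull and lock:** I pinched the bar from above, pulled it out about 107 mm and let go. In the top and wrist pictures, taken about 1 s later with the gripper off the bar, the tab was where it should be for the 0.100 lock.
- **Release:** I pressed the tab about 8 mm with closed fingers. The chassis was already running home in the next picture, so I lifted straight up and backed away.
- **Last checks:** The chassis area in both the scene and top pictures matched the starting pictures with no pixel shift (match 0.993 and 0.998), so the chassis is home. The knobbed drawer looked unmoved and the arm was touching nothing.
- **Disagreements:** With the chassis out, the network that locates the release tab drew its box too long. I used the predicted position and the pictures there instead. The scene camera placed the bar about 6 mm off from the top camera. I used the top camera's value, and the wrist camera confirmed it before I gripped.

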